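# Lay the heavy cold plate down along the bench rail

## Robot

A 6-joint arm with a two-finger parallel gripper is mounted at the origin on the work surface. World frame = base frame: x ahead of the robot, y to its left, z up, the work surface at z = 0. Lengths are in m, angles in rad, forces in N, time in s.
With the tool pointing down it reaches from about 0.375 to 0.75 m from the base axis. Payload 9 kg.
Tool frame: the origin (TCP) lies between the finger pads; the fingertips stand 25 mm ahead of it and the grasp point (between the pads) lies 6 mm ahead of it (ctrl.tips_ahead is the distance from the TCP to the fingertips, in m); x points along the fingers, y is the direction in which the jaws open and shut, and the axes are right-handed (so a half turn about x gives the same grasp; the last joint's range is limited). The gripper opens to 85 mm and grips with 20 to 120 N. Pads are 22 mm wide; open, the fingers measure 114 mm over their backs; the gripper's body (76 mm by 85 mm) begins 54 mm behind the grasp point. The pads swing forward as they close: fully open they stand 13 mm farther back than shut.
Start: joints at [-1.562, 0.104, 0.097, 1.564, 0, 1.353], TCP at [0.135, -0.585, 0.256] pointing down, gripper open.
Joint ranges: [-2.99, 2.99], [-0.84, 1.86], [-1.1, 1.16], [-1.84, 2.11], [-1.51, 1.56], [-3.14, 3.14]. Speed limits (rad/s): [2.22, 2.22, 2.57, 3.14, 3.14, 3.14].

## Interface

Orientations are given as a unit quaternion [x, y, z, w].
In Python, from plant import ctrl gives the robot as it stands. Calls block until the motion is done:
- ctrl.move_ptp(position, orientation): joint-space move of the TCP to a pose.
- ctrl.movel(position, frame=None, speed=0.15, stop_force=None): straight line of the TCP; frame=None keeps the orientation; speed is the mean speed in m/s. With stop_force (N) it stops when the force on the tool has changed by that much, and returns True; else False.
- ctrl.move_joints(angles): joint-space move.
- ctrl.grip(opening): finger opening in m; the grip force is fixed at half the most; returns when the fingers have stopped.
- ctrl.hold(seconds).
- ctrl.solve_ik(position, orientation): joint angles nearest the present ones, or None.
- ctrl.camera(name): name is "side" or "top"; returns a dict with "color" (420x560x3 uint8, red, green, blue), "mtx" (3x3 intrinsics, pixels), "T" (4x4, takes a point from camera to world coordinates). Camera axes: x right, y up, looking along -z (the intrinsics and any distortion apply to the point x, -y, -z); pixel columns grow to the right and rows downward; lengths in m; the calibration is good to about 2 mm. A picture is of the moment at which its call begins. There is no depth.
A pose or a line that the arm cannot do raises ctrl.IKError and nothing moves.
- ctrl.finish_job(): hands the job in, once; it reports no verdict.
Readings, each from a call of its own:
- ctrl.current_t(): time.
- ctrl.current_joint_positions(): joint angles.
- ctrl.current_qvel(): joint speeds.
- ctrl.current_joint_torque(): joint torques, N m.
- ctrl.current_tcp_pos(): TCP position.
- ctrl.current_orientation(): TCP orientation.
- ctrl.current_force(): force on the tool from outside, world axes, zero at the start.
- ctrl.current_moment(): the same for the moment, N m.
- ctrl.current_width(): finger opening in m.
Only numpy, scipy, OpenCV 4.12 (cv2) and the standard library are available. Lean on these libraries where they do the work, as an engineer would, in place of code of your own. Each camera call takes 0.05 s, during which the arm holds its last target.

## Task

Take the larger of the two aluminium cold plates by its bar handle and bring it to the low steel rail on the bench. Holding it clearly tilted (about 25 degrees), first rest one of its long edges on the bench along the rail, on the side facing away from the robot, pause a moment, then keep that edge there and gently pivot the plate down until it lies flat, close to the rail, parallel to it and centred on its length; let go.

Things in the scene. Friction and masses are not known exactly. Their poses are not given: they have to be found in the camera images.
- plate: Larger cold plate: aluminium slab 110 (x) by 160 (y) by 14 mm, 0.66 to 0.94 kg, dark wells, the same both ways round. Bar handle over its middle: along y, 110 long, 14 wide, from 30 to 48 mm above the plate's underside, open beneath, a post at each end. Origin: centre of the underside, z up. Starts flat on a grey dock 20 mm high; the smaller plate (70 by 110 mm) on the other dock is not wanted.
- edge_a (a point): Middle of the plate's bottom long edge at its own -x side (55 mm from the origin). Either long edge may be rested first.
- edge_b (a point): Middle of the plate's bottom long edge at its own +x side (55 mm from the origin).
- rail: Low steel rail fixed on the bench: 12 (x) by 160 (y) by 8 mm high. Origin: centre of its underside, on the bench top (z = 0). Its +x points away from the robot (within 0.3 rad), to the side where the plate is to lie. A tilted plate's upper corner leans some 6 mm towards the rail: rest the edge about 8 mm off the rail's side to clear it.
Mind the look-alikes: they are no part of the job. What is shaped like the plate but pink is not meant.

How it is judged:
By the outcome, as a careful person would: the job done as asked, in the order asked, and still so for the second after the job is handed in, with the robot touching nothing.
It also fails if it takes over 45 s, if anything falls off the work surface, if the arm or the gripper's body presses on something with over 40 N, if the wrist force passes 120 N, or if a joint passes its speed limit or range.

## Working session

There is one attempt and no reset: what is moved stays moved. The work goes in short steps, each a Python script; the robot and the scene stay as the last script left them, time stands still between calls to the robot, and variables do not carry over. Pictures are saved under pics/ and viewed, and the job is handed in when it is done.

```bash
ls; mkdir -p pics; python3 - <<'E'
from plant import ctrl
import cv2
for n in("top","side"):
    c=ctrl.camera(n); cv2.imwrite(f"pics/{n}0.png",c["color"][:,:,::-1]); print(n,c["mtx"].round(1).tolist(),c["T"].round(4).tolist(),[k for k in c])
print(ctrl.current_t(),ctrl.current_orientation(),ctrl.current_force(),ctrl.tips_ahead)
E
```

```text
pics
top [[540.1, 0.0, 278.7], [0.0, 540.1, 207.7], [0.0, 0.0, 1.0]] [[-0.0009, 0.9911, -0.1331, 0.2666], [-1.0, -0.0005, 0.003, -0.104], [0.003, 0.1331, 0.9911, 1.7484], [0.0, 0.0, 0.0, 1.0]] ['color', 'mtx', 'T']
side [[388.8, 0.0, 281.7], [0.0, 388.8, 205.0], [0.0, 0.0, 1.0]] [[-0.9636, 0.1319, -0.2326, 0.2718], [-0.2673, -0.4498, 0.8522, 0.7261], [0.0077, 0.8833, 0.4687, 0.5353], [0.0, 0.0, 0.0, 1.0]] ['color', 'mtx', 'T']
0.1 [ 0.70261463  0.08039572 -0.70252442  0.07955283] [ 0.20990376  0.85333435 -1.13855541] 0.025
```

View pics/top0.png

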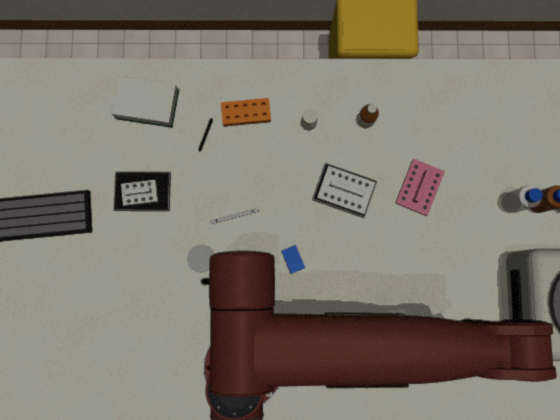

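View pics/side0.png

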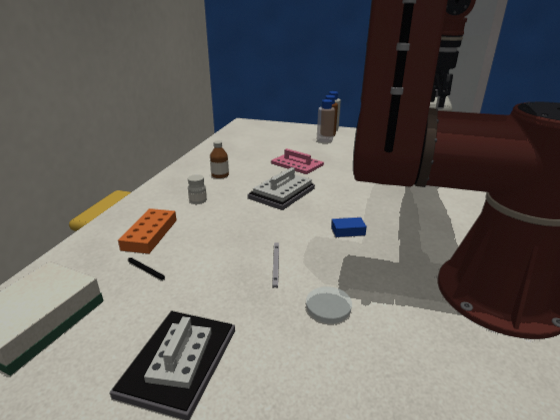

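```bash
python3 - <<'E'
import cv2,numpy as np
t=cv2.imread("pics/top0.png");s=cv2.imread("pics/side0.png")
a=cv2.resize(t[150:230,200:460],None,fx=3,fy=3,interpolation=cv2.INTER_CUBIC)
b=cv2.resize(s[140:300,220:480],None,fx=2,fy=2,interpolation=cv2.INTER_CUBIC)
o=np.zeros((570,780,3),np.uint8);o[:240]=a;o[245:565,:520]=b
cv2.imwrite("pics/crop0.png",o)
E
```

```text
(no output)
```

View pics/crop0.png

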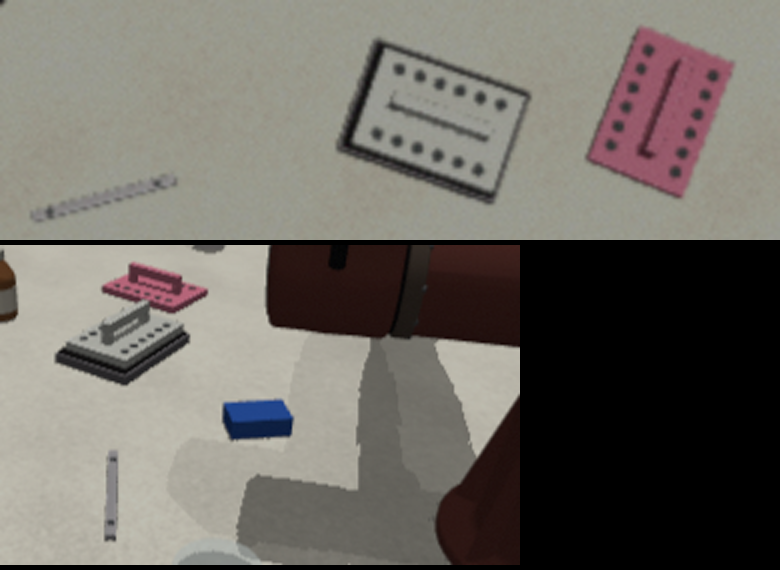

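(a) Large cold plate: candidates are the grey one at top (345,190), the small grey one at (140,193) and the pink look-alike at (420,187). The grey one at (345,190) fits: larger, aluminium, on a dock. The rail is the grey bar with two bolts at (235,215). Now measuring.

```bash
cat > h.py <<'E'
import numpy as np,cv2
from scipy.spatial.transform import Rotation as R
def ray(c,uv,z):
    uv=np.atleast_2d(np.array(uv,float)); K=c["mtx"];T=np.array(c["T"])
    d=np.c_[(uv[:,0]-K[0,2])/K[0,0],-(uv[:,1]-K[1,2])/K[1,1],-np.ones(len(uv))]@T[:3,:3].T
    o=T[:3,3]; return o+d*((z-o[2])/d[:,2])[:,None]
def proj(c,P):
    K=c["mtx"];T=np.array(c["T"]);q=(np.atleast_2d(P)-T[:3,3])@T[:3,:3]
    return np.c_[K[0,0]*q[:,0]/-q[:,2]+K[0,2],K[1,1]*-q[:,1]/-q[:,2]+K[1,2]]
E
python3 - <<'E'
from plant import ctrl
from h import *
c=ctrl.camera("top");im=c["color"];g=cv2.cvtColor(im,cv2.COLOR_RGB2GRAY)
print(g[165:220:3,310:382:3])
print(im[205:225,208:262:4].sum(2)//3)
print(im[190,285],im[175,345],im[216,235])
E
```

```text
[[152 153 150 151 149  48  50  76 128 150 154 152 152 154 150 151 152 151
  150 152 151 150 152 150]
 [154 154 152 151 116  25 140 149 131  61  83 122 151 149 150 151 149 150
  150 145 151 150 151 151]
 [151 153 151 151  92  36 154 122 114 153 150 131  63  96 143 151 150 151
  151 150 150 150 150 151]
 [148 151 152 150  45 106 151 123  99 149  67 152 152 142 110  61 100 144
  149 148 153 150 150 147]
 [152 152 152 102  19 148 153 152 152 149 113 151  58 142 150 148 141 108
   63 105 142 150 146 151]
 [151 153 149  88  41 151 155 133 152 150 151 150 136 153  66 120 144 138
  150 141  87  60 122 150]
 [150 152 145  43 127 153 151 133 151 153 149 143 150 150 151 152 102  84
  146  87 150 149 104 149]
 [152 153  93  17 149 153 141  79  79 116 147 152 152 150 152 152 150 151
  148  98 151 127 139 151]
 [151 152  69  45 154 154 150 153 149 141  96  85 126 150 152 149 145 151
  152 153 151  96 149 146]
 [150 145  32 130 150 108 151 152 150 153 152 150 137  96  93 140 152 152
  149 151 147 116 152 149]
 [152  96  15 150 151  65 144 103 140 153 150 152 154 150 142 135  80  92
  152 154 109 14
[... 1342 characters left out ...]
144 149]
 [143 144 147 145 150 145 135 128 134 138 127 146 149 149]
 [143 147 148 147 147 131 126 132 136 126 139 150 151 148]
 [146 146 147 145 132 124 131 133 115 138 147 149 149 145]
 [148 148 141 127 129 129 130 115 136 150 148 148 152 146]
 [148 148 116 125 130 131 102 137 146 152 149 152 149 149]
 [145 131  92 130 130 105 135 148 150 147 150 152 147 149]
 [147 129  70 130 113 136 148 152 148 151 148 150 149 146]
 [146 131  84 106 135 147 149 149 147 151 148 152 149 150]
 [147 130  92 134 148 147 148 148 152 149 147 149 150 150]
 [148 116 132 149 148 148 150 147 146 149 148 147 151 148]
 [150 139 147 148 152 151 149 151 147 148 148 149 150 146]]
[153 156 143] [147 149 141] [135 131 131]
```

```bash
cat > meas.py <<'E'
from h import *
def comp(mask,uv,sc):
    n,l,s,ce=cv2.connectedComponentsWithStats(mask.astype(np.uint8))
    return (l==l[int(uv[1]*sc),int(uv[0]*sc)])
E
python3 - <<'E'
from plant import ctrl
from meas import *
S=4
for n,pu in(("top",(345,181)),("side",(290,195))):
    c=ctrl.camera(n);T=c["T"]
    im=np.mean([c["color"].astype(float)]+[ctrl.camera(n)["color"] for _ in range(2)],0).astype(np.float32)
    if n=="top":
        M=np.array([[S,0,S/2-.5],[0,S,S/2-.5]],float)
        big=cv2.warpAffine(im,M,(560*S,420*S),flags=cv2.INTER_LINEAR)
        g=big.mean(2)
        # plate
        m=comp(g>100,(327,178),S) ; print("area px",m.sum()/S/S)
        cs,_=cv2.findContours(m.astype(np.uint8),cv2.RETR_EXTERNAL,cv2.CHAIN_APPROX_NONE)
        k=max(cs,key=len)[:,0,:]; uv=(k-(S/2-.5))/S
        P=ray(c,uv,0.034); r=cv2.minAreaRect((P[:,:2]*1000).astype(np.float32)); print("plate",r)
        b=cv2.boxPoints(r); print(b.round(1).tolist())
        # wells
        hole=(g<125)&(cv2.drawContours(np.zeros(g.shape,np.uint8),[max(cs,key=len)],-1,1,-1)>0)
        nn,l,s,ce=cv2.connectedComponentsWithStats(hole.astype(np.uint8))
        for i in range(1,nn):
            if s[i,4]>40: print(s[i,4],((ce[i]-(S/2-.5))/S).round(2),ray(c,(ce[i]-(S/2-.5))/S,.034)[0,:2].round(4))
    # rail
    gb=cv2.GaussianBlur(im,(3,3),0.6); d=gb[:,:,1]-gb[:,:,2]
    d=cv2.resize(d,None,fx=S,fy=S,interpolation=cv2.INTER_LINEAR) if n!="top" else cv2.warpAffine(d,M,(560*S,420*S))
    w=d<6
    np.save("/tmp/d.npy",d)
    m=comp(w,(235,215) if n=="top" else (276,264),S)
    cs,_=cv2.findContours(m.astype(np.uint8),cv2.RETR_EXTERNAL,cv2.CHAIN_APPROX_NONE)
    k=max(cs,key=len)[:,0,:]; P=ray(c,(k-(S/2-.5))/S,.008)
    print("rail",n,m.sum()/S/S,cv2.minAreaRect((P[:,:2]*1000).astype(np.float32)))
    ys,xs=np.nonzero(m); Q=ray(c,(np.c_[xs,ys]-(S/2-.5))/S,.006)[:,:2]; ctr=Q.mean(0); V=np.linalg.svd(Q[::5]-ctr,full_matrices=False)[2][0]; print(ctr,np.degrees(np.arctan2(V[1],V[0])))
E
```

```text
area px 157162.375
plate ((472.95477294921875, -113.45245361328125), (1873.564453125, 1250.049560546875), 89.96070098876953)
[[-152.6999969482422, -1049.800048828125], [1097.300048828125, -1050.699951171875], [1098.5999755859375, 822.9000244140625], [-151.39999389648438, 823.7999877929688]]
31896 [262.16  41.77] [ 1.0561 -0.0546]
8847 [154.17 114.72] [0.8044 0.2983]
19749 [245.43 112.01] [ 8.136e-01 -6.000e-04]
6247 [366.42 116.94] [ 0.7969 -0.3972]
2417 [307.56 124.25] [ 0.7723 -0.2041]
2786 [205.12 134.36] [0.7383 0.1303]
27339 [419.06 187.15] [ 0.5634 -0.5617]
11477 [340.   191.41] [ 0.5496 -0.3067]
30387 [142.69 190.73] [0.5521 0.3277]
260 [332.66 172.61] [ 0.6112 -0.2839]
267 [339.61 175.  ] [ 0.6034 -0.3063]
276 [346.18 177.49] [ 0.5952 -0.3273]
279 [352.82 179.78] [ 0.5877 -0.3487]
281 [359.65 182.18] [ 0.5798 -0.3705]
1633 [345.14 190.11] [ 0.5539 -0.3233]
265 [366.49 184.44] [ 0.5724 -0.3924]
2116 [522.18 199.62] [ 0.5227 -0.8919]
1650 [ 53.15 212.75] [0.4809 0.6112]
285 [325.26 194.17] [ 0.5407 -0.2591]
271 [331.88 196.54] [ 0.533  -0.2803]
271 [338.65 198.93] [ 0.5252 -0.3019]
284 [345.46 201.38] [ 0.5172 -0.3237]
257 [352.27 203.68] [ 0.5097 -0.3454]
284 [358.89 206.17] [ 0.5017 -0.3664]
284 [252.11 211.22] [ 0.4855 -0.0243]
52 [257.68 210.5 ] [ 0.4878 -0.0421]
48 [238.92 215.96] [0.4703 0.0177]
42 [235.01 216.92] [0.4672 0.0302]
48 [231.57 217.93] [0.464  0.0412]
236 [216.21 220.43] [0.456  0.0901]
43 [227.6  218.92] [0.4608 0.0538]
41 [223.96 219.95] [0.4575 0.0654]
53 [220.04 220.95] [0.4543 0.0778]
15325 [281.75 276.82] [ 0.2773 -0.1188]
7091 [292.56 259.06] [ 0.3329 -0.1531]
rail top 192.125 ((474.54443359375, 34.91668701171875), (14.79703426361084, 158.74026489257812), 15.6852445602417)
[0.47478301 0.03459217] -74.7312098344277
rail side 249.8125 ((472.3658142089844, 40.16255187988281), (12.719758033752441, 169.0771026611328), 15.214017868041992)
[0.47128523 0.04435678] 105.19356313041399
```

```bash
python3 - <<'E'
from plant import ctrl
from meas import *
S=4
M=np.array([[S,0,S/2-.5],[0,S,S/2-.5]],float)
def blobs(n,box,th,amin,amax):
    c=ctrl.camera(n); im=np.mean([ctrl.camera(n)["color"] for _ in range(3)],0).astype(np.float32)
    g=cv2.warpAffine(im.mean(2),M,(560*S,420*S),flags=cv2.INTER_LINEAR)
    m=np.zeros(g.shape,np.uint8);x0,y0,x1,y1=[v*S for v in box];m[y0:y1,x0:x1]=g[y0:y1,x0:x1]<th
    k,l,s,ce=cv2.connectedComponentsWithStats(m)
    return c,[((ce[i]-(S/2-.5))/S,s[i,4]) for i in range(1,k) if amin<s[i,4]<amax]
c,b=blobs("top",(318,168,372,210),125,200,330)
P=ray(c,[x[0] for x in b],.034)[:,:2];print(len(P));ctr=P.mean(0);V=np.linalg.svd(P-ctr)[2][0];print("plate",ctr,np.degrees(np.arctan2(V[1],V[0])))
for n,box in(("top",(205,205,265,226)),("side",(265,235,290,295))):
    c,b=blobs(n,box,105,40,900); 
    for x in b: print(n,x,ray(c,x[0],.008)[0])
    P=ray(c,[x[0] for x in b],.008); d=P[0]-P[-1]; print(P.mean(0),np.degrees(np.arctan2(d[1],d[0])),np.linalg.norm(d))
c=ctrl.camera("side");cv2.imwrite("pics/s1.png",cv2.resize(c["color"][150:220,230:340,::-1],None,fx=6,fy=6,interpolation=cv2.INTER_CUBIC))
Z=np.radians
E
```

```text
12
plate [ 0.55641748 -0.32548459] -110.02059537279376
top (array([251.92647059, 210.69485294]), np.int32(68)) [ 0.49058226 -0.02250486  0.008     ]
top (array([216.19419643, 220.49330357]), np.int32(112)) [0.45863085 0.09306742 0.008     ]
[0.47460656 0.03528128 0.008     ] -74.54587017185614 0.11990764871703466
side (array([276.1717033, 246.7760989]), np.int32(91)) [ 0.48879705 -0.02199546  0.008     ]
side (array([274.95108696, 278.37137681]), np.int32(138)) [0.4579021  0.09353452 0.008     ]
side (array([274.66890244, 285.84939024]), np.int32(205)) [0.45157135 0.11715403 0.008     ]
[0.46609017 0.0628977  0.008     ] -75.0227822911111 0.1440428259087672
```

View pics/s1.png

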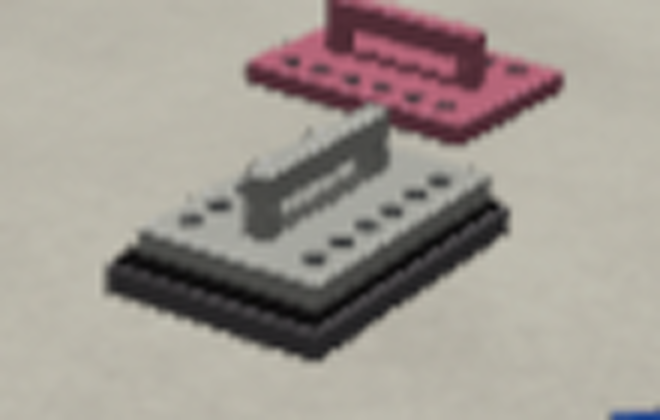

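The side view confirms it: the grey plate with a raised bar sits on a dark dock, and the pink one is beside it. The plate is at (0.5564, -0.3255) with yaw -20.0°. The rail is at about (0.474, 0.0355) with yaw 15.2°, and both views agree to 1.3 mm. Next I'll check IK along the route, then pick.

```bash
cat >> h.py <<'E'
PC=np.array([.5564,-.3255,.020]);PY=np.radians(-20.0)
RC=np.array([.474,.0355,0.]);RY=np.radians(15.2)
GZ=.039   # grasp height on plate
def tool(Rp,s): # plate rot -> tool rot
    return Rp*R.from_matrix(np.array([[0,0,-1.],[s,0,0],[0,-s,0]]).T)
def tcp(p,Rp,s,gz=GZ): # plate origin pose -> tcp pos,quat
    return p+Rp.apply([0,0,gz+.006]),tool(Rp,s).as_quat()
def plate_pose(th,off=.014,z=0.,yoff=0.,rc=RC,ry=RY):
    Rr=R.from_euler('z',ry); Rp=Rr*R.from_euler('y',-th)
    e=rc+Rr.apply([off,yoff,0])+[0,0,z]
    return e+Rp.apply([.055,0,0]),Rp
E
python3 - <<'E'
from plant import ctrl
from h import *
print(ctrl.current_t())
for s in(1,-1):
    Rp=R.from_euler('z',PY)
    for d in(.1,0): print(s,ctrl.solve_ik(*tcp(PC+[0,0,d],Rp,s)))
    for th,z in((0,.12),(25,.12),(25,0),(12,0),(0,0)):
        p,r=plate_pose(np.radians(th),z=z); print(s,th,z,ctrl.solve_ik(*tcp(p,r,s)))
E
```

```text
1.1
1 [-0.73175437  0.24162831  0.08376619  1.41293421  0.          1.18810781]
1 [-0.73175437  0.29017031 -0.04351432  1.2371117   0.          1.18810781]
1 0 0.12 [-0.14208118 -0.06674322 -0.24103324  1.39650631  0.          1.1634251 ]
1 25 0.12 [-0.28585019 -0.71346186 -0.77061548  1.13550016  0.22315536  1.06252994]
1 25 0 [-0.28585019 -0.66660565 -0.96079143  0.89846801  0.22315536  1.06252994]
1 12 0 [-0.20082543 -0.29538183 -0.66202601  1.01650487  0.09357609  1.11349273]
1 0 0 [-0.14208118  0.00734686 -0.39061898  1.17283048  0.          1.1634251 ]
-1 [-0.73175437  0.24162831  0.08376619  1.41293421  0.         -1.95348484]
-1 [-0.73175437  0.29017031 -0.04351432  1.2371117   0.         -1.95348484]
-1 0 0.12 [-0.14208118 -0.06674322 -0.24103324  1.39650631  0.         -1.97816756]
-1 25 0.12 [-0.28585019 -0.71346186 -0.77061548  1.13550016  0.22315536 -2.07906271]
-1 25 0 [-0.28585019 -0.66660565 -0.96079143  0.89846801  0.22315536 -2.07906271]
-1 12 0 [-0.20082543 -0.29538183 -0.66202601  1.01650487  0.09357609 -2.02809993]
-1 0 0 [-0.14208118  0.00734686 -0.39061898  1.17283048  0.         -1.97816756]
```

```bash
python3 - <<'E'
from plant import ctrl
from h import *
Rp=R.from_euler('z',PY)
p,q=tcp(PC+[0,0,.09],Rp,1); ctrl.move_ptp(p,q); print(ctrl.current_t())
c=ctrl.camera("side"); cv2.imwrite("pics/s2.png",c["color"][:,:,::-1])
p,q=tcp(PC,Rp,1); print(ctrl.movel(p,speed=.08,stop_force=12),ctrl.current_tcp_pos()-p,ctrl.current_force())
c=ctrl.camera("side"); cv2.imwrite("pics/s3.png",cv2.resize(c["color"][130:230,220:350,::-1],None,fx=6,fy=6))
print(ctrl.current_t())
E
```

```text
2.9333
False [ 0.00034901 -0.00031072  0.00074063] [ 0.97355258  0.30776795 -0.45462456]
4.3083
```

View pics/s3.png

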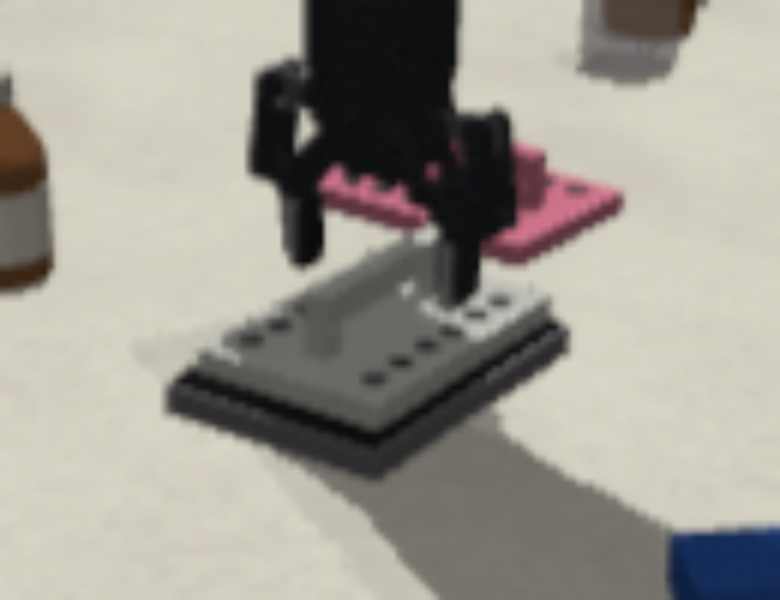

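The fingers straddle the bar: tips at crop (300,255) and (460,295), bar running (320,320)–(430,245), midway between them. Closing and lifting.

```bash
python3 - <<'E'
from plant import ctrl
from h import *
print(ctrl.grip(0.0),ctrl.current_width(),ctrl.current_force())
p=ctrl.current_tcp_pos(); print(p)
ctrl.movel(p+[0,0,.07],speed=.10); print(ctrl.current_width(),ctrl.current_force(),ctrl.current_moment(),ctrl.current_t())
for n in("top","side"):
    c=ctrl.camera(n); cv2.imwrite(f"pics/{n}4.png",c["color"][:,:,::-1])
c=cv2.imread("pics/side4.png"); t=cv2.imread("pics/top4.png")
cv2.imwrite("pics/c4.png",np.hstack([cv2.resize(c[90:210,230:340],(396,432)),cv2.resize(t[130:240,290:390],(393,432))]))
E
```

```text
False 0.013417488709406237 [ 1.45850567 -0.19115151  0.69397875]
[ 0.55661359 -0.3256367   0.06520165]
0.013213782162362263 [-0.19993966  0.0652042  -8.14538313] [ 0.01099589  0.00808376 -0.0058143 ] 5.8083
```

View pics/c4.png

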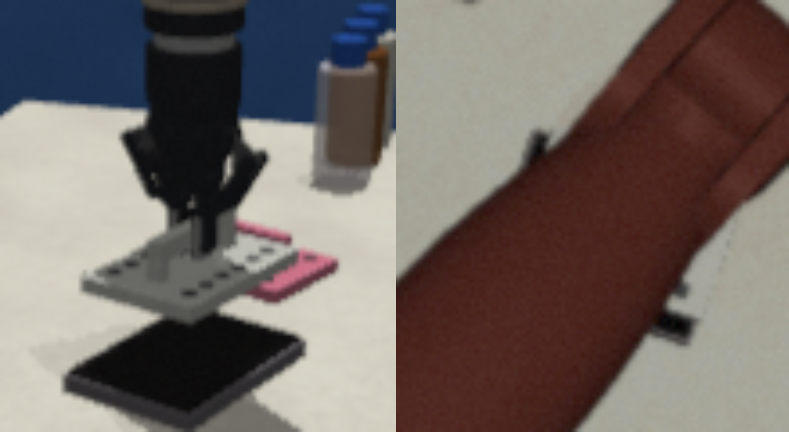

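Held level (0.83 kg, near-zero moment). Now to a tilted hover above the rail's far side, with a check view.

```bash
cat >> h.py <<'E'
def corners(p,Rp): return p+Rp.apply([[sx*.055,sy*.08,z] for z in(0,.014) for sx,sy in((-1,-1),(1,-1),(1,1),(-1,1))])
def cur(ctrl,s=1,gz=GZ):
    Rt=R.from_quat(ctrl.current_orientation()); A=R.from_matrix(np.array([[0,0,-1.],[s,0,0],[0,-s,0]]).T)
    Rp=Rt*A.inv(); return np.array(ctrl.current_tcp_pos())-Rp.apply([0,0,gz+.006]),Rp
E
python3 - <<'E'
from plant import ctrl
from h import *
th=np.radians(25)
p,r=plate_pose(th,z=.10); ctrl.move_ptp(*tcp(p,r,1)); print("t",ctrl.current_t())
p,r=plate_pose(th,z=.03); ctrl.movel(tcp(p,r,1)[0],speed=.10); 
pc,rc=cur(ctrl); print(ctrl.current_t(),ctrl.current_force(),(pc-p)*1000, (rc*r.inv()).as_rotvec())
for n in("side","top"):
    c=ctrl.camera(n); im=c["color"][:,:,::-1].copy(); cv2.imwrite(f"pics/{n}5r.png",im)
    sc=2; a=cv2.resize(im,None,fx=4,fy=4)
    for P,col in((corners(pc,rc),(0,0,255)),(RC+R.from_euler('z',RY).apply([[sx*.006,sy*.08,.008] for sx,sy in((-1,-1),(1,-1),(1,1),(-1,1))]),(0,255,0))):
        for u in proj(c,P): cv2.circle(a,tuple(int(v) for v in u*4+1.5),3,col,-1)
    u=proj(c,pc)[0]; x,y=int(u[0]*4),int(u[1]*4); cv2.imwrite(f"pics/{n}5.png",a[max(0,y-300):y+300,max(0,x-400):x+400]); print(n,u,x,y)
E
```

```text
t 7.3167
8.1667 [-0.11948367 -0.24723679 -8.43480209] [ 0.54340037 -0.16196101  0.84485923] [-2.52756821e-04 -1.13159292e-03 -4.30228651e-05]
side [246.32776633 244.20019824] 985 976
top [227.84292603 194.61530826] 911 778
```

View pics/side5.png

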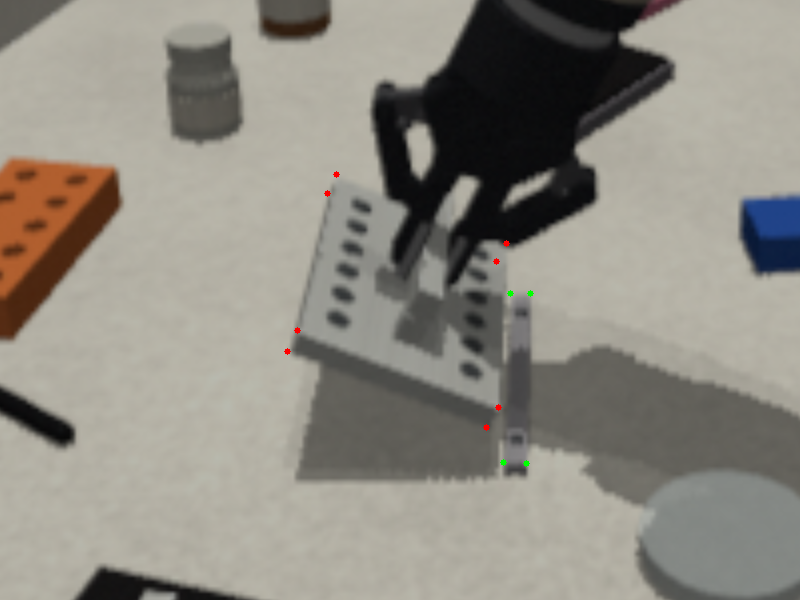

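View pics/top5.png

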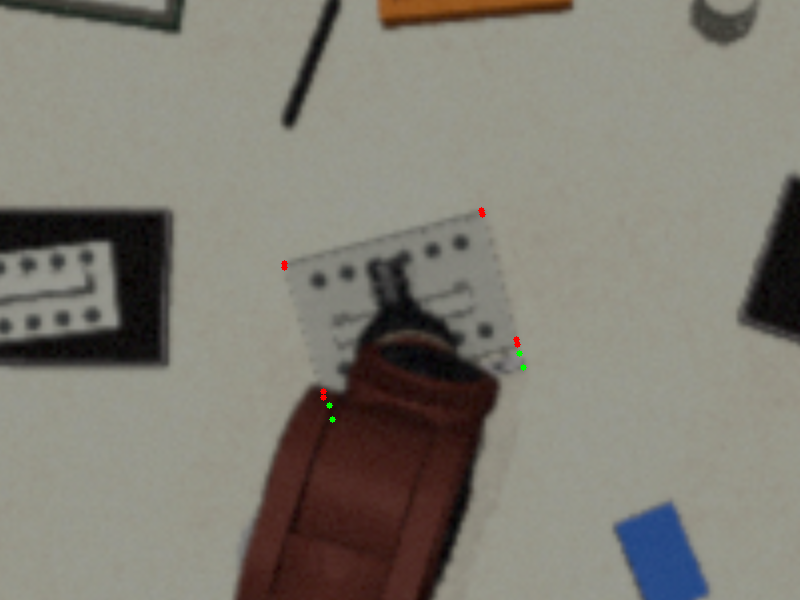

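Side view: plate tilted, its lower edge at crop (500,400) beside the rail at x≈518. Predicted corners match within about 1 raw pixel, with a tilt deficit of perhaps 1–1.5°. The top view matches too. I'll add 1.5° to the commanded tilt and lower to contact.

```bash
python3 - <<'E'
from plant import ctrl
from h import *
th=np.radians(26.5)
p,r=plate_pose(th,z=.015); a,q=tcp(p,r,1); ctrl.movel(a,q,speed=.06); print(ctrl.current_force())
p,r=plate_pose(th,z=-.006); print(ctrl.movel(tcp(p,r,1)[0],speed=.02,stop_force=3))
ctrl.hold(.15)
pc,rc=cur(ctrl); e=pc+rc.apply([-.055,0,0]); print("edge",e,R.from_euler('z',-RY).apply(e-RC)*1000,ctrl.current_force(),ctrl.current_moment(),ctrl.current_t())
c=ctrl.camera("side");im=c["color"][:,:,::-1].copy()
a=cv2.resize(im,None,fx=4,fy=4)
for u in proj(c,corners(pc,rc)): cv2.circle(a,tuple(int(v) for v in u*4+1.5),2,(0,0,255),-1)
u=proj(c,pc)[0]; x,y=int(u[0]*4),int(u[1]*4); cv2.imwrite(f"pics/side6.png",a[max(0,y-300):y+300,max(0,x-400):x+400])
E
```

```text
[ 5.18446597e-01  4.91073841e-03 -7.58832227e+00]
True
edge [ 4.87673919e-01  3.92621082e-02 -3.39775837e-04] [14.18194128  0.04534293 -0.33977584] [2.97253683 0.87600833 5.36811779] [ 0.03530976 -0.30267694  0.01175571] 9.5583
```

View pics/side6.png

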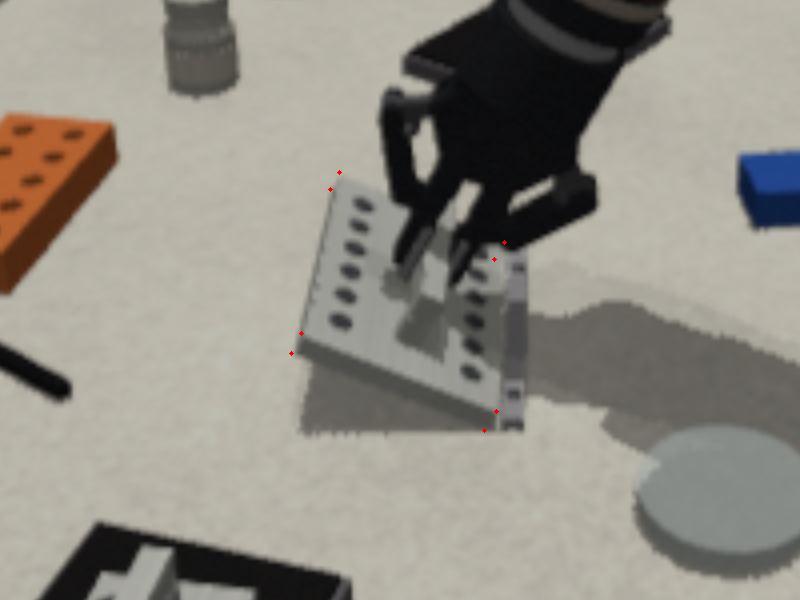

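Edge is resting: 14.2 mm from the rail axis (8 mm clear), model height -0.3 mm, contact about 13 N, and the image shows it beside the rail. Pausing, then pivoting about that edge.

```bash
python3 - <<'E'
from plant import ctrl
from h import *
ctrl.hold(.9); print(ctrl.current_force(),ctrl.current_t())
def st(th):
    pc,rc=cur(ctrl); e=R.from_euler('z',-RY).apply(pc+rc.apply([-.055,0,0])-RC)*1000
    up=np.degrees(np.arcsin(rc.apply([1,0,0])[2]))
    print(th,round(up,2),e.round(2),ctrl.current_force().round(1),ctrl.current_moment().round(2),round(ctrl.current_width()*1000,2))
st(26.5)
for th in(23,19,15,11,8,6,4):
    p,r=plate_pose(np.radians(th),off=.0142,z=-.0004); a,q=tcp(p,r,1); ctrl.movel(a,q,speed=.015); st(th)
    if abs(ctrl.current_force()[2])>30: print("stop");break
print(ctrl.current_t())
c=ctrl.camera("side");im=c["color"][:,:,::-1];cv2.imwrite("pics/side7.png",cv2.resize(im[170:320,160:360],None,fx=4,fy=4))
E
```

```text
[2.33581413 1.05747764 5.08398297] 10.5083
26.5 26.52 [14.14  0.07 -0.38] [2.3 1.1 5.1] [ 0.08 -0.3  -0.03] 13.39
23 23.02 [14.28  0.04 -0.38] [-0.5  0.2  1.1] [-0.12  0.82  0.06] 13.25
19 19.04 [14.26  0.02 -0.39] [ 0.2  0.  -0. ] [-0.06  0.75  0.04] 13.15
15 15.04 [14.24  0.03 -0.41] [-0.2  1.5  0.2] [0.04 0.71 0.04] 12.93
11 11.04 [ 1.422e+01  1.000e-02 -4.200e-01] [-1.   0.4  0.5] [ 0.02  0.63 -0.02] 12.65
8 8.03 [14.21  0.   -0.43] [-1.4  0.5  0.9] [0.02 0.6  0.02] 12.93
6 6.03 [14.2  -0.08 -0.44] [-0.4  0.4 -0.2] [-0.12  0.59 -0.07] 13.05
4 4.03 [14.22 -0.06 -0.44] [-0.7 -0.5  0.5] [-0.15  0.63 -0.05] 13.08
13.5417
```

View pics/side7.png

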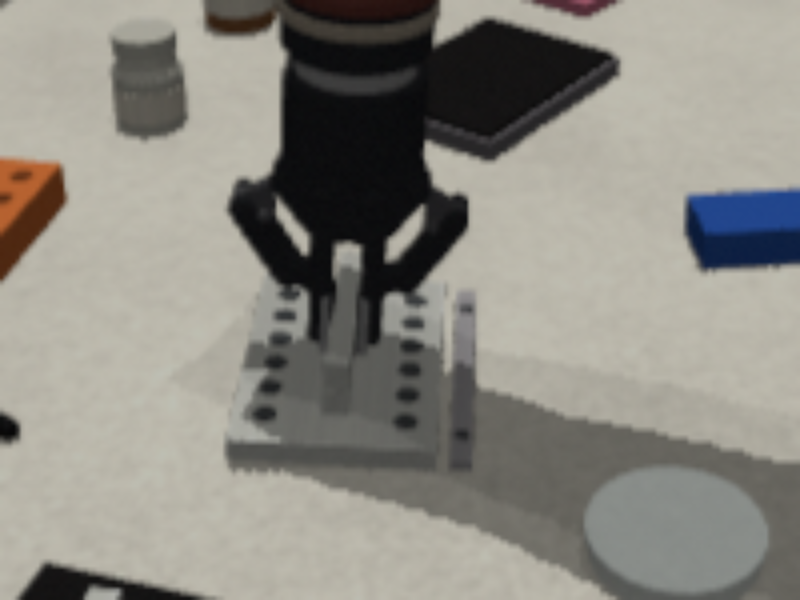

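Edge stayed at 14.2 mm throughout, with steady contact force. The plate is nearly flat; finishing the pivot.

```bash
python3 - <<'E'
from plant import ctrl
from h import *
def st(th):
    pc,rc=cur(ctrl); e=R.from_euler('z',-RY).apply(pc+rc.apply([-.055,0,0])-RC)*1000
    print(th,e.round(2),ctrl.current_force().round(1),ctrl.current_moment().round(2))
for th in(3,2,1,0,-.5,-1):
    p,r=plate_pose(np.radians(th),off=.0142,z=-.0004); a,q=tcp(p,r,1); ctrl.movel(a,q,speed=.008); st(th)
    m=R.from_euler('z',-RY).apply(ctrl.current_moment())[1]; 
    if ctrl.current_force()[2]>12 or m<-.3: print("stop");break
print(ctrl.current_t())
for n in("side",):
    c=ctrl.camera(n);im=c["color"][:,:,::-1];cv2.imwrite("pics/side8.png",cv2.resize(im[220:300,200:300],None,fx=7,fy=7,interpolation=cv2.INTER_CUBIC))
E
```

```text
3 [14.18 -0.05 -0.44] [-0.8 -0.3 -0.6] [-0.28  0.59  0.  ]
2 [14.21 -0.03 -0.47] [-0.9 -1.3  0.3] [-0.32  0.59 -0.03]
1 [14.2  -0.06 -0.47] [-1.3 -1.7 -0.4] [-0.36  0.68 -0.03]
0 [ 1.376e+01 -1.000e-02  2.200e-01] [-8.  -2.2  8.2] [-0.39  1.4  -0.05]
-0.5 [13.76 -0.05  0.68] [-9.8 -2.4 12.4] [-0.37  1.64 -0.04]
stop
15.075
```

View pics/side8.png

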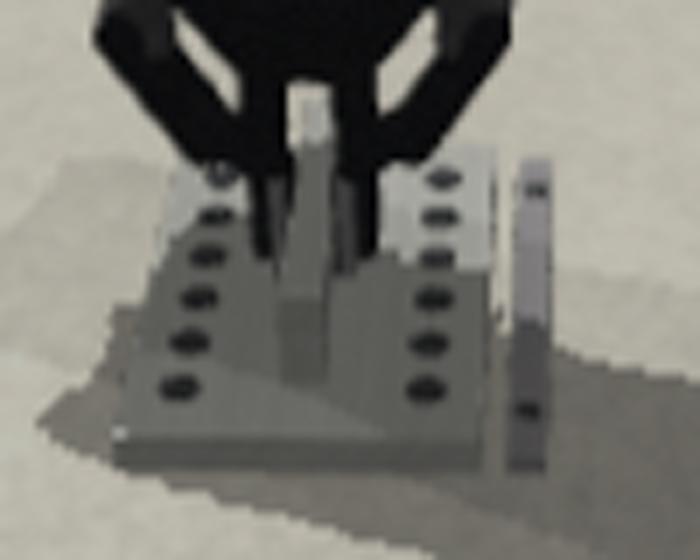

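Far edge touched at about 0.5° and the plate lies flat. I'll go back to level to relax the press, release and retreat.

```bash
python3 - <<'E'
from plant import ctrl
from h import *
p,r=plate_pose(np.radians(.4),off=.0142,z=-.0002); a,q=tcp(p,r,1); ctrl.movel(a,q,speed=.008); print(ctrl.current_force(),ctrl.current_moment())
ctrl.grip(.03); ctrl.grip(.06); print(ctrl.current_force(),ctrl.current_width())
t=np.array(ctrl.current_tcp_pos()); ctrl.movel(t+[0,0,.10],speed=.08); print(ctrl.current_force())
j=np.array(ctrl.current_joint_positions()); j[0]-=1.1; ctrl.move_joints(j); print(ctrl.current_t())
for n in("top","side"):
    c=ctrl.camera(n);cv2.imwrite(f"pics/{n}9.png",c["color"][:,:,::-1])
t=cv2.imread("pics/top9.png");s=cv2.imread("pics/side9.png")
cv2.imwrite("pics/c9.png",np.hstack([cv2.resize(t[150:240,190:280],(395,395),interpolation=cv2.INTER_CUBIC),cv2.resize(s[210:310,200:300],(395,395),interpolation=cv2.INTER_CUBIC)]))
S=4;M=np.array([[S,0,S/2-.5],[0,S,S/2-.5]],float)
c=ctrl.camera("top");im=np.mean([ctrl.camera("top")["color"] for _ in range(3)],0).astype(np.float32)
g=cv2.warpAffine(im.mean(2),M,(560*S,420*S));m=np.zeros(g.shape,np.uint8);m[160*S:230*S,195*S:265*S]=g[160*S:230*S,195*S:265*S]<125
k,l,st,ce=cv2.connectedComponentsWithStats(m)
for i in range(1,k):
    if st[i,4]>60:
        P=ray(c,(ce[i]-1.5)/S,.014)[0]; print(st[i,4],(R.from_euler('z',-RY).apply(P-RC)*1000)[:2].round(1))
E
```

```text
[ 0.46857614  0.18100975 -0.61655564] [-0.20696093  0.25872621  0.04608138]
[-0.13722638  0.02483404 -0.132353  ] 0.059907149938760104
[ 0.06161578 -0.65783766 -0.13398056]
19.5833
191 [106.9 -57.3]
187 [107. -34.]
172 [107.2 -11.4]
191 [107.1  11.1]
199 [107.2  34.3]
193 [106.6  57. ]
827 [66.1  1.7]
201 [ 32.1 -57.5]
193 [ 31.9 -34.3]
197 [ 32.2 -11.4]
186 [32.  11.7]
201 [32.4 34.1]
180 [32.2 57.5]
105 [ -0.8 -61. ]
134 [-0.4 59.1]
```

View pics/c9.png

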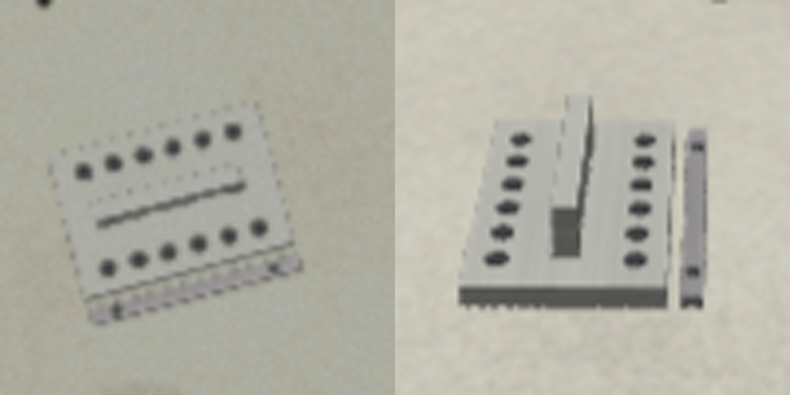

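Plate flat beside the rail: centre about 69.6 mm from the rail axis (gap roughly 8–9 mm), centred within 1 mm, parallel within about 0.5°. Handing in.

```bash
python3 - <<'E'
from plant import ctrl
ctrl.hold(.3); print(ctrl.finish_job(),ctrl.current_t())
E
```

```text
the job is handed in; nothing more can be done
the job is handed in; nothing more can be done
```

The larger cold plate now lies flat beside the rail, on the side facing away from the robot, and the job is handed in. It took about 20 s of the 45 s.

I picked it up by the bar handle and carried it to the rail at about 25° (26.5° commanded). I rested its rail-side long edge on the bench about 8 mm from the rail's side, pressing with about 13 N, and paused 0.9 s. Then I pivoted it down about that edge, let go and moved the arm clear.

**Last checks (top and side views):**
- **Position:** the plate is about 8–9 mm from the rail, centred on its length within about 1 mm and parallel within about 0.5°. It looks flat.
- **Pivot:** by the arm's readings, the edge stayed within 0.1 mm of its line until the far side touched down. In the last degree I turned slightly past level, and the readings moved by up to about 0.5 mm sideways and 1 mm up. That may be slip in the grip or the resting edge lifting a little. I backed off to level before letting go.
- **Forces:** the highest reading I took on the tool was about 16 N.

**Small disagreements:**
- The side view suggested the held plate was tilted about 1–1.5° less than the gripper, so I added 1.5° to the commanded tilt.
- The two cameras differed by 1.3 mm on the rail's position and 0.5° on its angle, so I used the average.

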